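# Set and clamp the rail stop to a walnut setting block

## Task

Set the rail stop to the longest of the three walnut blocks: lay that block on the bench flush along the front of the rail with one end touching the fixed end stop, slide the sliding stop up until it touches the block's other end, then flip its cam lever all the way over to clamp it. Leave the block in place and let go of everything; do not disturb the other things on the bench.

Things in the scene. Friction and masses are not known exactly. Their poses are not given: they have to be found in the camera images.
- rail: aluminium stop rail fixed to the bench, 40 mm wide (x), 400 mm long (y), 30 mm high. Origin on the bench under its centre line; y along the rail, x away from the robot, z up. Front face, against which work is laid: x = -20 mm. Fixed end stop at the -y end: a plate 58 mm high from x = -21 to -83 mm with working face y = -170 mm, and a clamp block 58 mm high on the rail at y = -200 to -170 mm
- end_face (a point): point on the fixed end stop's working face, 25 mm above the bench, 20 mm in front of the rail's front face; axes as the rail's
- stop (a joint): position of the sliding stop along the rail, in m: the gap between the stop's working face and the fixed end stop's working face; grows in the rail's +y, range 0 to 0.29. Slides with about 5 N of friction while the lever is up and stays where it is left; with the lever down it is clamped and holds against some 20 N.
- stop_face (a point): middle of the sliding stop's working face (looks to the rail's -y), 47 mm above the bench, 55 mm in front of the rail's centre line; axes as the rail's. The stop is a grey saddle 50 mm long, 63 mm high, with an upright aluminium plate 20 mm thick (along y, behind the face), from 20 to 90 mm in front of the centre line, 4 to 90 mm above the bench
- stop_grip (a point): point in the middle of that plate's thickness, 68 mm in front of the rail's centre line, 78 mm above the bench (12 mm under the plate's top edge): the plate can be pinched here from above along the rail's y, clear of the upright lever and above a 50 mm high block
- lever (a joint): angle of the sliding stop's cam lever in rad: 0 = upright (released), 1.5 = lying over towards the rail's +x, away from the robot, nearly level (clamped, its end stop). Turns about the rail's y axis; needs about 3 to 5 N at the grip; the cam bites from about 1 rad; it stays where it is left.
- lever_hinge (a point): the lever's pivot, 78 mm above the bench, 10 mm beyond the rail's centre line (+x), 25 mm in the rail's +y from the stop's working face. z of this frame points along the lever to its tip
- lever_tip (a point): tip of the lever, 102 mm from the pivot. The lever is a dark bar 18 mm wide and 10 mm thick with a black grip 24 mm wide and 14 mm thick over its last 30 mm
- block_long: the longest of the three walnut blocks: 150 mm long (its x), 40 mm wide (y), 50 mm high (z), about 0.2 kg, loose on the bench in front of the rail; origin at the centre of its underside
- block_long_center (a point): the centre of the longest block, 25 mm above its underside
- block_mid: middle one of the three walnut blocks, 120 x 40 x 50 mm; a bystander; origin at the centre of its underside
- block_short: shortest of the three walnut blocks, 90 x 40 x 50 mm; a bystander; origin at the centre of its underside
- tape: black and grey tape measure standing on edge, 75 x 36 x 62 mm high; bystander; origin under its centre
- cup: clear plastic cup, 84 mm across the rim, 100 mm high; bystander; origin under its centre
- jar: glass jar with a steel cap, 70 mm across, 90 mm high; bystander; origin under its centre
- screwdriver: screwdriver with a black handle, 200 mm long; bystander, lies behind the rail
- plate: flat steel fixing plate, 140 x 70 x 6 mm; bystander; origin under its centre
- strut: black lift strut with a steel rod, 220 mm long, lying down; bystander; origin under its middle
- drill: cordless drill standing on its battery, 200 mm high; bystander; origin under its centre
Things that resemble listed ones, but are neither listed nor needed, are in the scene too. Leave any orange look-alike of the block_long alone.

How it is judged:
By the outcome, as a careful person would: the job done as asked, in the order asked, and still so for the second after the job is handed in, with the robot touching nothing.
It also fails if it takes over 59 s, if anything falls off the work surface, if the arm or the gripper's body presses on something with over 40 N, if the wrist force passes 120 N, or if a joint passes its speed limit or range.

## Robot

A 6-joint arm with a two-finger parallel gripper is mounted at the origin on the work surface. World frame = base frame: x ahead of the robot, y to its left, z up, the work surface at z = 0. Lengths are in m, angles in degrees, forces in N, time in s.
With the tool pointing down it reaches from about 0.3 to 0.75 m from the base axis. Payload 8.5 kg.
Tool frame: the origin (TCP) lies midway between the tips of the shut fingers; the grasp point (between the pads) lies behind it (grasp_offset is the z of the grasp point in the tool frame, in m); z points along the fingers, y is the direction in which the jaws open and shut (so a half turn about z gives the same grasp; the last joint's range is limited). The gripper opens to 85 mm and grips with 20 to 120 N. Pads are 22 mm wide; open, the fingers measure 114 mm over their backs; the gripper's body (76 mm by 85 mm) begins 54 mm behind the grasp point. The pads swing forward as they close: fully open they stand 13 mm farther back than shut.
Start: joints at [-80.059, 21.807, 74.336, -0, 83.858, -12.336], TCP at [0.208, -0.509, 0.231] pointing down, gripper open.
Joint ranges: [-178.18, 178.18], [-50.72, 133.34], [12.68, 142.11], [-81.47, 261.47], [9.98, 163.14], [-165.26, 165.26]. Speed limits (degrees/s): [136.94, 136.94, 180, 180, 180, 180].

## Interface

Orientations are given as a 3x3 rotation matrix whose columns are the frame's x, y, z axes.
In Python, from rig import * gives the robot as it stands.
- The arm moves only by the shell command python3 -m pendant 'ROWS' [FORCE]. ROWS is JSON, one flat list of numbers, 7 for each row, row after row: the finger opening in mm, from 0 to 85.4, then the shift along the tool's x, y, z in units of 50 mm (1.0 is 50 mm), then the turn, a rotation vector about the tool's x, y, z in units of 8 degrees (1.0 is 8 degrees). In form: [hand, dx, dy, dz, wx, wy, wz, hand, dx, dy, dz, wx, wy, wz, ...]. A call has 1 to 12 rows; each row shifts and turns the commanded pose from where the row before left it, along the tool's axes as they then stand; what a row does not reach is not made up. A row lasts 1/10 s, in which the tool goes at most 50 mm and 8.59 degrees, less where a joint would pass 70% of its speed; a pose out of reach is approached as far as the arm can. A call is refused whole if a number of a shift passes 1 or a number of a turn 1, either way. A call with a gripper value outside its range is refused whole. The fingers move at their own pace and stop on an object; FORCE is the grip in N (left out, the last holds). Time passes only in rows, so rows that do not move let the fingers close. It gives the time, the measured TCP pose, the force and the opening at its end, in the units of the state.
- observe(): the state, without advancing time (a new reading comes with each control period).
- get_image(name): name is "scene" or "side" or "wrist"; returns a dict with "frame" (400x640x3 uint8, red, green, blue), "depth" (400x640 float32, m along the optical axis (not along the pixel's ray), 0 where there is no reading), "K" (3x3 intrinsics, pixels), "rvec" (rotation vector, rad) and "tvec" (3), from world to camera coordinates, as OpenCV has them. Camera axes: x right, y down, z forward; pixel columns grow to the right and rows downward; lengths in m; the calibration is good to about 2 mm. A picture is of the moment at which its call begins.
- close_job(): hands the job in, once; it reports no verdict.
The state is a dict: "time_s": time; "q": joint angles; "qvel": joint speeds; "joint_efforts": joint torques, N m; "position": TCP position; "tool_rot": TCP orientation; "ft_force": force on the tool from outside, world axes, zero at the start; "wrist_torque": the same for the moment, N m; "grip_width": finger opening in m.
Only numpy, scipy, OpenCV 4.12 (cv2) and the standard library are available. Lean on these libraries where they do the work, as an engineer would, in place of code of your own. Each camera call takes 0.05 s, during which the arm holds its last target.

## Working session

There is one attempt and no reset: what is moved stays moved. The work goes in short steps, Python scripts to look and compute and a shell command to move; the robot and the scene stay as the last step left them, time stands still between calls to the robot, and variables do not carry over. Pictures are saved under pics/ and viewed, and the job is handed in when it is done.

```bash
ls; mkdir -p pics
python3 - <<'E'
from rig import *
import cv2
for n in ["scene","side","wrist"]:
    im=get_image(n); cv2.imwrite(f"pics/{n}0.png",im["frame"][:,:,::-1])
    R=cv2.Rodrigues(im["rvec"])[0]; print(n,(-R.T@im["tvec"].ravel()).round(3),R[2].round(2))
s=observe();print(s)
import rig;print(getattr(rig,'grasp_offset',None),[x for x in dir(rig) if x[0]!='_'])
E
```

```text
pics
scene [ 1.037 -0.412  1.125] [-0.46  0.33 -0.82]
side [0.278 1.027 1.   ] [ 0.15 -0.75 -0.65]
wrist [ 0.269 -0.485  0.373] [-0.24 -0.1  -0.97]
{'time_s': 0.15, 'q': array([-8.00596448e+01,  2.18356965e+01,  7.43717278e+01,  4.29978097e-04,
        8.38556229e+01, -1.23355382e+01]), 'qvel': array([-0.02770483, -0.13498718, -0.24034974, -0.03905868, -0.05381298,
        0.07428585]), 'joint_efforts': array([ 2.51471327e-03, -4.48624170e+01, -2.31343567e+01, -1.58274397e-04,
        3.74936499e-03, -3.00568547e-05]), 'position': array([ 0.20845288, -0.50874862,  0.23083806]), 'tool_rot': array([[ 9.25369617e-01,  3.79066009e-01, -1.82601585e-04],
       [ 3.79065976e-01, -9.25369012e-01,  1.08515028e-03],
       [ 2.42369739e-04, -1.07338315e-03, -9.99999395e-01]]), 'ft_force': array([ 0.14718329, -0.21949495, -0.13018204]), 'wrist_torque': array([ 0.03310378, -0.00345355,  0.0333934 ]), 'grip_width': 0.08535746618243781}
-0.0187 ['MotionError', 'close_job', 'get_image', 'grasp_offset', 'observe']
```

View pics/scene0.png

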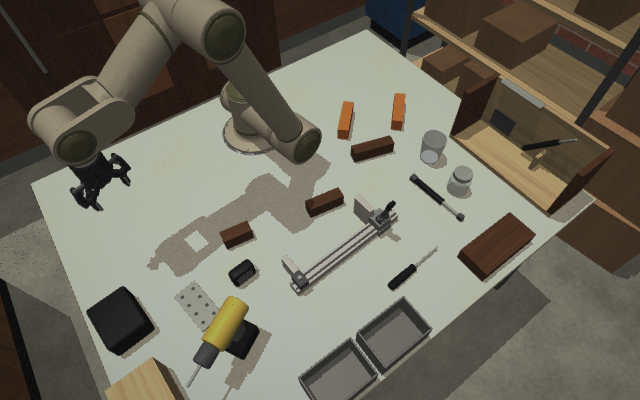

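View pics/side0.png

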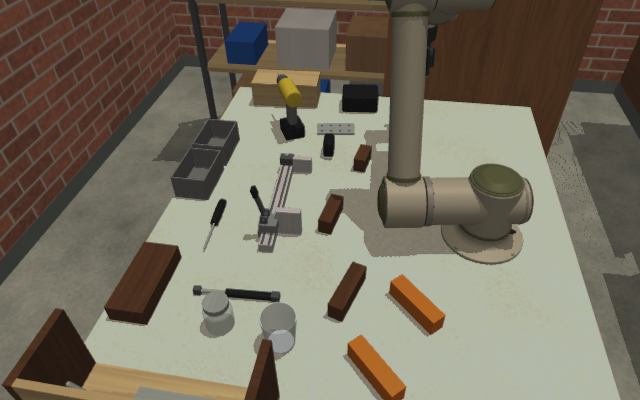

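View pics/wrist0.png

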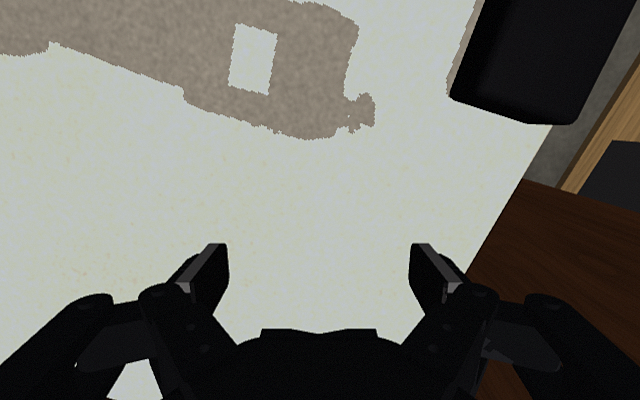

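The scene picture has three walnut-brown blocks, at (372,149), (324,202) and (237,234). Two orange look-alikes are at (345,120) and (398,111), and a much larger brown box is at (497,246). (372,149) looks longest. I'll measure the blocks and the rail from depth and confirm in a crop.

```bash
cat > h.py <<'E'
from rig import *
import cv2, numpy as np
def cloud(im):
    K=im["K"];d=im["depth"];v,u=np.mgrid[:d.shape[0],:d.shape[1]]
    P=np.dstack([(u-K[0,2])/K[0,0]*d,(v-K[1,2])/K[1,1]*d,d])
    R=cv2.Rodrigues(im["rvec"])[0]
    W=(P-im["tvec"].ravel())@R
    W[d<=0]=np.nan
    return W
def proj(im,X):
    return cv2.projectPoints(np.array(X,float).reshape(-1,3),im["rvec"],im["tvec"],im["K"],None)[0].reshape(-1,2)
E
python3 - <<'E'
from h import *
for n in ["scene","side"]:
    im=get_image(n);W=cloud(im);f=im["frame"].astype(int)
    br=(f[...,0]>f[...,2]*1.35)&(f[...,0]<140)
    top=br&(W[...,2]>0.04)&(W[...,2]<0.06)&(W[...,0]>0)&(W[...,0]<1)&(abs(W[...,1])<.8)
    k,l,st,c=cv2.connectedComponentsWithStats(top.astype(np.uint8))
    for i in range(1,k):
        if st[i,4]<60: continue
        p=W[l==i]; r=cv2.minAreaRect(p[:,:2].astype(np.float32))
        print(n,c[i].round(),st[i,4],[np.round(x,4) for x in r],p[:,2].mean().round(4))
    # rail
    m=(W[...,0]>.3)&(W[...,0]<.9)&(abs(W[...,1])<.45)&(W[...,2]>0.008)&(W[...,2]<.2)
    k,l,st,c=cv2.connectedComponentsWithStats(m.astype(np.uint8))
    for i in range(1,k):
        if st[i,4]<60: continue
        p=W[l==i]; print('  obj',c[i].round(),st[i,4],np.nanmedian(p,0).round(3),p.min(0).round(3),p.max(0).round(3))
im=get_image("scene");cv2.imwrite("pics/c1.png",cv2.resize(im["frame"][90:300,210:480,::-1],None,fx=2.8,fy=2.8,interpolation=cv2.INTER_CUBIC))
im=get_image("side");cv2.imwrite("pics/c2.png",cv2.resize(im["frame"][130:330,170:400,::-1],None,fx=3,fy=3,interpolation=cv2.INTER_CUBIC))
E
```

```text
scene [472. 120.] 132 [array([0.4788, 0.6333]), array([0.1573, 0.0364]), np.float64(76.2313)] 0.0505
scene [518. 138.] 81 [array([0.6401, 0.7026]), array([0.0103, 0.072 ]), np.float64(88.5813)] 0.0504
scene [372. 145.] 419 [array([0.3519, 0.2743]), array([0.1485, 0.0439]), np.float64(72.5837)] 0.0491
scene [554. 167.] 196 [array([0.7882, 0.6977]), array([0.1333, 0.0512]), np.float64(24.525)] 0.0499
scene [324. 199.] 434 [array([0.4366, 0.0045]), array([0.1186, 0.0427]), np.float64(80.7772)] 0.0493
scene [497. 243.] 2277 [array([0.8707, 0.3284]), array([0.224 , 0.0997]), np.float64(89.9688)] 0.0498
scene [235. 232.] 380 [array([ 0.3722, -0.2809]), array([0.0891, 0.044 ]), np.float64(81.0483)] 0.0494
scene [169. 380.] 67 [array([ 0.6458, -0.6149]), array([0.1063, 0.0016]), np.float64(2.7304)] 0.0501
  obj [397. 122.] 129 [0.315 0.427 0.039] [0.301 0.408 0.008] [0.332 0.449 0.057]
  obj [430. 149.] 462 [0.501 0.405 0.065] [0.446 0.387 0.009] [0.531 0.45  0.105]
  obj [372. 148.] 676 [0.359 0.268 0.047] [0.315 0.198 0.008] [0.393 0.354 0.056]
  obj [303. 153.] 85 [0.302 0.021 0.132] [ 0.
[... 2339 characters left out ...]
  0.008] [ 0.397 -0.227  0.056]
  obj [280. 203.] 2561 [0.592 0.085 0.037] [ 0.509 -0.228  0.008] [0.638 0.167 0.181]
  obj [330. 213.] 624 [0.432 0.028 0.048] [ 0.405 -0.053  0.008] [0.464 0.074 0.056]
  obj [216. 216.] 278 [0.768 0.06  0.021] [ 0.759 -0.011  0.008] [0.789 0.192 0.031]
  obj [147. 283.] 3012 [0.85  0.353 0.049] [0.818 0.219 0.008] [0.9   0.443 0.057]
  obj [347. 290.] 1140 [0.351 0.296 0.049] [0.311 0.2   0.008] [0.391 0.357 0.055]
  obj [226. 306.] 1701 [0.631 0.407 0.043] [0.518 0.304 0.008] [0.743 0.444 0.095]
  obj [279. 317.] 934 [0.497 0.404 0.066] [0.446 0.391 0.009] [0.53  0.45  0.104]
  obj [355. 344.] 171 [0.314 0.44  0.049] [0.3   0.413 0.01 ] [0.331 0.45  0.053]
```

View pics/c1.png

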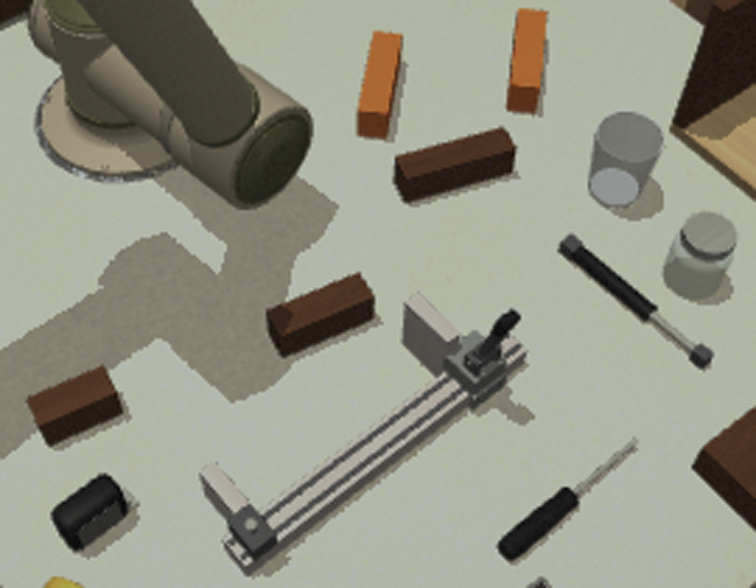

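View pics/c2.png

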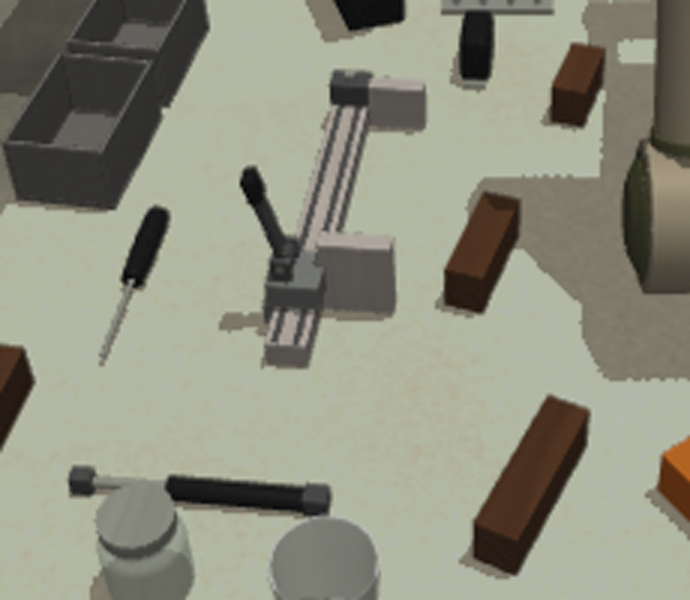

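The crops confirm it: the block at scene (372,149) / side (347,290) measures about 150 mm, against 120 at (324,202) and 90 at (237,234). It is brown, so it is block_long. Next is the rail pose.

```bash
cat >> h.py <<'E'
def T(p):  # rail->world; p=(x0,y0,yaw)
    c,s=np.cos(p[2]),np.sin(p[2]); return np.array([[c,-s],[s,c]]),np.array(p[:2])
def rl(W,p):
    R,t=T(p); o=np.array(W,float); o[...,:2]=(o[...,:2]-t)@R; return o
E
python3 - <<'E'
from h import *
for n in ["scene","side"]:
    im=get_image(n);W=cloud(im)
    box=(W[...,0]>.5)&(W[...,0]<.65)&(W[...,1]<.18)&(W[...,1]>-.25)
    m=box&(W[...,2]>.026)&(W[...,2]<.033)
    p=W[m][:,:2]
    # rough: PCA
    r=cv2.minAreaRect(p.astype(np.float32)); print(n,r)
    v,_,_,_=0,0,0,0
    l=cv2.fitLine(p[::1].astype(np.float32),cv2.DIST_HUBER,0,.01,.01).ravel();print('line',l,np.degrees(np.arctan2(-l[0],l[1])))
    for lo,hi in [(.054,.062),(.06,.067),(.086,.094)]:
        q=W[box&(W[...,2]>lo)&(W[...,2]<hi)]
        print(lo,len(q),cv2.minAreaRect(q[:,:2].astype(np.float32)))
E
```

```text
scene ((0.5761282444000244, -0.03829193115234375), (0.11570770293474197, 0.3996230661869049), 1.2509198188781738)
line [ 0.04758892 -0.99886703  0.6089914  -0.05976728] -177.27232
0.054 360 ((0.5754762887954712, -0.05490007996559143), (0.11480814963579178, 0.34666457772254944), 2.315666437149048)
0.06 198 ((0.5774905681610107, -0.0551765114068985), (0.11084602773189545, 0.34547123312950134), 2.307713508605957)
0.086 150 ((0.5670011043548584, 0.0813862681388855), (0.11548219621181488, 0.03441646322607994), 16.007631301879883)
side ((0.5716167688369751, -0.019990190863609314), (0.11700978130102158, 0.37061479687690735), 2.1164402961730957)
line [ 0.05745281 -0.99834824  0.60432243 -0.02236109] -176.70638
0.054 281 ((0.5727486610412598, -0.05034996569156647), (0.11506316065788269, 0.34984976053237915), 2.3847270011901855)
0.06 215 ((0.5717501044273376, -0.04865415394306183), (0.11555638909339905, 0.3469058573246002), 2.1254141330718994)
0.086 174 ((0.5659317970275879, 0.08551548421382904), (0.11208280920982361, 0.03696826845407486), 16.949853897094727)
```

```bash
cat >> h.py <<'E'
from scipy.optimize import least_squares
def sdf(P,lo,hi):
    lo=np.array(lo);hi=np.array(hi);q=abs(P-(lo+hi)/2)-(hi-lo)/2
    return np.linalg.norm(np.maximum(q,0),axis=-1)+np.minimum(q.max(-1),0)
def fitrail(Ws,p0,fix=None):
    def res(p,Q):
        P=Q+0; P=rl(P,p); f=-.17+p[3]
        d=[sdf(P,(-.02,-.2,-.01),(.02,.2,.03)),sdf(P,(-.083,-.186,-.01),(-.021,-.17,.058)),
           sdf(P,(-.022,-.2,0),(.022,-.17,.058)),sdf(P,(-.09,f,.004),(-.02,f+.02,.09)),sdf(P,(-.026,f,.0),(.026,f+.05,.063))]
        return np.array(d)
    p=np.array(p0,float)
    for it in range(6):
        Q=[]
        for W in Ws:
            P=rl(W,p);m=(abs(P[...,0]+.03)<.075)&(abs(P[...,1])<.215)&(P[...,2]>.012)&(P[...,2]<.1)
            q=W[m]; d=abs(res(p,q)).min(0); Q.append(q[d<(.02 if it<2 else .006)])
        Q=np.vstack(Q)
        g=lambda p:abs(res(p,Q)).min(0)
        r=least_squares(g,p,loss='soft_l1',f_scale=.002,x_scale=[.01,.01,.05,.01]);p=r.x
    return p,len(Q),np.median(g(p))
E
python3 - <<'E'
from h import *
A=[cloud(get_image(n)) for n in ["scene","side"]]
for Ws in ([A[0]],[A[1]],A):
    p,n,r=fitrail(Ws,[.607,-.04,np.radians(2.8),.26]);print(p.round(4),np.degrees(p[2]),n,r)
for W in A:
    P=rl(W,p)
    m=(abs(P[...,0]+.055)<.03)&(abs(P[...,1]+.17)<.02)&(P[...,2]>.02)&(P[...,2]<.05);print('endface y',np.sum(m),np.median(P[m][:,1]))
    m=(abs(P[...,0]+.055)<.03)&(abs(P[...,1]-p[3]+.17)<.012)&(P[...,2]>.02)&(P[...,2]<.085);print('stopface y',np.sum(m),np.median(P[m][:,1])-p[3]+.17)
    m=(abs(P[...,0]+.02)<.008)&(abs(P[...,1])<.07)&(P[...,2]>.008)&(P[...,2]<.022);print('front x',np.sum(m),np.median(P[m][:,0]) if m.any() else 0)
    m=(abs(P[...,0]-.01)<.06)&(P[...,2]>.1)&(abs(P[...,1])<.2);q=P[m];print('lever',q.mean(0),q[q[:,2].argmax()])
E
```

```text
[ 0.6065 -0.0303  0.0544  0.2515] 3.115600292211546 2235 0.0012085133120405336
[ 0.6048 -0.0105  0.0519  0.2521] 2.9708747039740175 2067 0.0012797928099834502
[ 0.6062 -0.0269  0.0536  0.2682] 3.0699863622839554 4525 0.001232461302141899
endface y 21 -0.18964774666956902
stopface y 164 -0.0007650597280597915
front x 0 0
lever [0.02945316 0.11789757 0.15456279] [0.02977767 0.11560839 0.18002178]
endface y 132 -0.16870583851494553
stopface y 0 nan
front x 20 -0.020430706081412515
lever [0.02305514 0.12891442 0.14580556] [0.03019691 0.13754542 0.17893499]
  return _methods._mean(a, axis=axis, dtype=dtype,
  ret = ret.dtype.type(ret / rcount)
```

Run:
```python
from h import *
p=[.606,-.036,.0537]
for n in ["scene","side"]:
    W=cloud(get_image(n)); P=rl(W,p)
    def show(t,m,ax=1):
        q=P[m]
        print(n,t,len(q),np.percentile(q[:,ax],[0,2,10,50,90,98,100]).round(4) if len(q) else '')
    X,Y,Z=P[...,0],P[...,1],P[...,2]
    show('railtop y',(abs(X)<.02)&(abs(Z-.03)<.003)&(abs(Y)<.25))
    show('railtop x',(abs(X)<.04)&(abs(Z-.03)<.003)&(abs(Y)<.05),0)
    show('endplate top y',(X<-.03)&(X>-.08)&(Z>.0545)&(Z<.062)&(Y<-.1)&(Y>-.25))
    show('endblock top y',(X<.02)&(X>-.02)&(Z>.0545)&(Z<.065)&(Y<-.1)&(Y>-.25))
    show('endplate face y',(X<-.03)&(X>-.08)&(Z>.015)&(Z<.05)&(Y<-.1)&(Y>-.25))
    show('endplate x',(X<-.03)&(X>-.12)&(Z>.02)&(Z<.062)&(Y<-.14)&(Y>-.21),0)
    show('stopplate top y',(X<-.03)&(X>-.09)&(Z>.086)&(Z<.094)&(Y>0)&(Y<.25))
    show('stopplate y',(X<-.03)&(X>-.09)&(Z>.02)&(Z<.08)&(Y>0)&(Y<.25))
    show('stopplate x',(X<-.03)&(X>-.12)&(Z>.02)&(Z<.09)&(Y>0)&(Y<.25),0)
    show('saddle top y',(X<.02)&(X>-.02)&(Z>.059)&(Z<.066)&(Y>0)&(Y<.25))
```

```text
scene railtop y 930 [-0.2012 -0.1965 -0.1417 -0.0324  0.0925  0.1881  0.1982]
scene railtop x 326 [-0.0189 -0.0174 -0.0142  0.0028  0.0178  0.0208  0.0219]
scene endplate top y 107 [-0.1814 -0.1811 -0.1798 -0.1721 -0.1637 -0.1615 -0.1612]
scene endblock top y 139 [-0.192  -0.1902 -0.1882 -0.1761 -0.1638 -0.1617 -0.1614]
scene endplate face y 35 [-0.1818 -0.1816 -0.1813 -0.1809 -0.1803 -0.1801 -0.1799]
scene endplate x 153 [-0.0825 -0.0798 -0.0759 -0.0558 -0.0366 -0.0311 -0.03  ]
scene stopplate top y 102 [0.1051 0.1056 0.1074 0.1155 0.1237 0.1255 0.1271]
scene stopplate y 148 [0.1037 0.1044 0.1051 0.1065 0.1077 0.1085 0.1091]
scene stopplate x 214 [-0.09   -0.0879 -0.0825 -0.0583 -0.0352 -0.0308 -0.0302]
scene saddle top y 83 [0.1049 0.1063 0.1076 0.1209 0.1455 0.1537 0.1541]
side railtop y 645 [-0.165  -0.1574 -0.1283 -0.0061  0.184   0.1993  0.2063]
side railtop x 234 [-0.0202 -0.0195 -0.0166 -0.0006  0.0153  0.0186  0.0201]
side endplate top y 63 [-0.1785 -0.1782 -0.177  -0.167  -0.1573 -0.154  -0.1537]
side endblock top y 69 [-0.1922 -0.189  -0.1825 -0.1708 -0.1593 -0.1568 -0.1519]
side endplate face y 125 [-0.1684 -0.1654 -0.163  -0.1596 -0.1566 -0.1552 -0.1544]
side endplate x 206 [-0.0833 -0.0827 -0.0791 -0.0578 -0.0358 -0.031  -0.0301]
side stopplate top y 117 [0.1055 0.1085 0.1109 0.1203 0.1277 0.13   0.1321]
side stopplate y 322 [0.1118 0.1226 0.1251 0.1276 0.1304 0.1317 0.1326]
side stopplate x 438 [-0.0905 -0.0901 -0.0867 -0.0613 -0.0365 -0.0312 -0.0301]
side saddle top y 106 [0.1112 0.1126 0.1181 0.1435 0.1579 0.1602 0.1603]
```

Measured values in world coordinates: rail yaw 3.07°, end-stop working face at rail y = -0.170 with origin (0.606,-0.026), and stop gap about 0.266. The long block is at (0.352,0.278) with its long axis at 73°. I'll grip it across its width near the top, with the tips above the 30 mm rail.

```bash
cat >> h.py <<'E'
PR=[.606,-.0262,.0536]
def st():
    s=observe();R=s["tool_rot"];print("t",s["time_s"],"pos",s["position"].round(4),"yaw(y) %.2f"%np.degrees(np.arctan2(R[1,1],R[0,1])),"z",R[:,2].round(4),"F",s["ft_force"].round(2),"w",round(s["grip_width"],4));return s
def togo(target,yaw=None,s=None):
    s=s or st();R=s["tool_rot"]
    print("shift units",(R.T@(np.array(target)-s["position"])/.05).round(3))
    if yaw is not None:
        from scipy.spatial.transform import Rotation as Ro
        a=np.radians(yaw);y=np.array([np.cos(a),np.sin(a),0]);z=np.array([0,0,-1.]);x=np.cross(y,z)
        print("turn units",(Ro.from_matrix(R.T@np.c_[x,y,z]).as_rotvec(degrees=True)/8).round(3))
def r2w(x,y,z=0):
    R,t=T(PR);return np.r_[R@[x,y]+t,z]
E
python3 -m pendant '[85,0,0,0,0,0,-0.9,85,0,0,0,0,0,-0.9,85,0,0,0,0,0,-0.9,85,0,0,0,0,0,-0.9,85,0,0,0,0,0,-0.9,85,0,0,0,0,0,-0.9,85,0,0,0,0,0,-0.94]' 30
python3 -m pendant '[85,0.9,0.17,0,0,0,0,85,0.9,0.17,0,0,0,0,85,0.9,0.17,0,0,0,0,85,0.9,0.17,0,0,0,0,85,0.9,0.17,0,0,0,0,85,0.9,0.17,0,0,0,0,85,0.9,0.17,0,0,0,0,85,0.9,0.17,0,0,0,0,85,0.9,0.17,0,0,0,0,85,0.9,0.17,0,0,0,0]'
python3 -m pendant '[85,0.85,-0.44,0,0,0,0,85,0.85,-0.44,0,0,0,0,85,0.85,-0.44,0,0,0,0,85,0.85,-0.44,0,0,0,0,85,0.85,-0.44,0,0,0,0,85,0.85,-0.44,0,0,0,0,85,0.85,-0.44,0,0,0,0,85,0.85,-0.44,0,0,0,0,85,0,0,0,0,0,0]'
python3 - <<'E'
from h import *
togo([.3517,.2778,.15],-17)
E
```

```text
time_s: 1.35
position: [0.2085, -0.5089, 0.2313]
tool_rot: [[0.287, 0.958, 0.0], [0.958, -0.287, -0.0], [-0.0, 0.0, -1.0]]
ft_force: [-0.2, 0.1, -0.0]
grip_width: 0.0853
time_s: 2.35
position: [0.4219, -0.1017, 0.2316]
tool_rot: [[0.293, 0.956, 0.001], [0.956, -0.293, -0.0], [-0.0, 0.001, -1.0]]
ft_force: [0.6, -0.9, 0.2]
grip_width: 0.0848
time_s: 3.25
position: [0.3508, 0.2773, 0.2313]
tool_rot: [[0.286, 0.958, 0.0], [0.958, -0.286, 0.001], [0.001, -0.0, -1.0]]
ft_force: [0.5, -0.8, 0.0]
grip_width: 0.0852
t 3.25 pos [0.3508 0.2773 0.2313] yaw(y) -16.62 z [ 0.      0.0012 -1.    ] F [ 0.52 -0.84  0.  ] w 0.0852
shift units [0.012 0.015 1.627]
turn units [-0.002 -0.008  0.047]
```

```bash
python3 -m pendant '[85,0.01,0.01,0.8,0,0,0.04,85,0,0,0.8,0,0,0,85,0,0,0,0,0,0]'
python3 - <<'E'
from h import *
im=get_image("wrist");cv2.imwrite("pics/w1.png",im["frame"][:,:,::-1])
W=cloud(im);f=im["frame"].astype(int)
m=(W[...,2]>.044)&(W[...,2]<.056)&(abs(W[...,0]-.352)<.1)&(abs(W[...,1]-.278)<.1)&(f[...,0]>f[...,2]*1.2)
print(cv2.minAreaRect(W[m][:,:2].astype(np.float32)));togo([.3517,.2778,.03],-17)
E
```

```text
time_s: 3.55
position: [0.3511, 0.2722, 0.1481]
tool_rot: [[0.298, 0.955, -0.008], [0.955, -0.298, -0.003], [-0.006, -0.006, -1.0]]
ft_force: [-0.2, -0.2, 1.0]
grip_width: 0.0849
((0.35103920102119446, 0.2787248194217682), (0.1487826108932495, 0.04012345150113106), 73.05067443847656)
t 3.6 pos [0.3526 0.2728 0.1506] yaw(y) -17.35 z [-0.0037 -0.0016 -1.    ] F [0.07 0.31 1.07] w 0.0851
shift units [ 0.097 -0.039  2.413]
turn units [-0.022  0.019 -0.044]
```

View pics/w1.png

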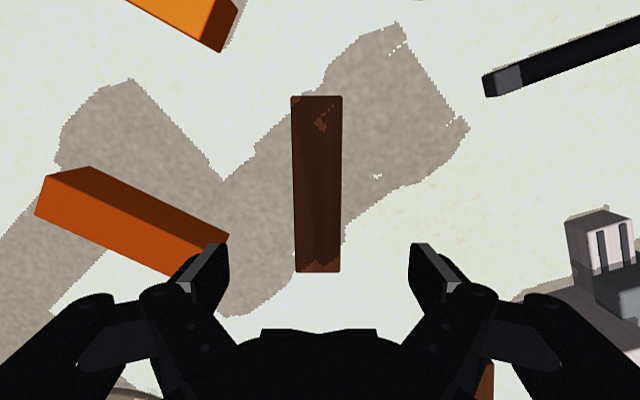

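The wrist picture shows the walnut block at (290–342, 97–272), lined up with the jaws. Its orange neighbour at (130,220) is well clear. The block measures (0.351,0.279) at 73°, so I'm descending.

```bash
python3 -m pendant '[85,0,0,0,0,0,0,85,0,0,0,0,0,0]'
python3 - <<'E'
from h import *
togo([.3512,.2785,.03],-17)
E
```

```text
time_s: 3.8
position: [0.3541, 0.2736, 0.1532]
tool_rot: [[0.298, 0.955, 0.003], [0.955, -0.298, 0.001], [0.002, 0.003, -1.0]]
ft_force: [-0.5, 0.0, -0.0]
grip_width: 0.0851
t 3.8 pos [0.3541 0.2736 0.1532] yaw(y) -17.34 z [ 0.0033  0.0013 -1.    ] F [-0.53  0.03 -0.02] w 0.0851
shift units [ 0.07  -0.092  2.463]
turn units [ 0.02  -0.016 -0.043]
```

```bash
python3 -m pendant '[85,0.07,-0.09,0.6,0.02,-0.02,-0.04,85,0,0,0.6,0,0,0,85,0,0,0.6,0,0,0,85,0,0,0.3,0,0,0,85,0,0,0,0,0,0]'
python3 - <<'E'
from h import *
togo([.3512,.2785,.03],-17)
E
```

```text
time_s: 4.3
position: [0.3496, 0.2779, 0.046]
tool_rot: [[0.293, 0.956, -0.005], [0.956, -0.293, -0.002], [-0.004, -0.004, -1.0]]
ft_force: [1.4, 0.5, 0.3]
grip_width: 0.0851
t 4.3 pos [0.3496 0.2779 0.046 ] yaw(y) -17.02 z [-0.0047 -0.0024 -1.    ] F [1.38 0.53 0.26] w 0.0851
shift units [0.022 0.027 0.319]
turn units [-0.027  0.026 -0.002]
```

```bash
python3 -m pendant '[85,0.02,0.02,0.16,0,0,0,85,0,0,0.14,0,0,0,85,0,0,0,0,0,0,20,0,0,0,0,0,0,20,0,0,0,0,0,0,20,0,0,0,0,0,0,20,0,0,0,0,0,0,20,0,0,0,0,0,0]' 40
python3 - <<'E'
from h import *
togo([.3512,.2785,.03],-17)
E
```

```text
time_s: 5.1
position: [0.3509, 0.2787, 0.0318]
tool_rot: [[0.292, 0.956, -0.003], [0.956, -0.292, -0.002], [-0.002, -0.002, -1.0]]
ft_force: [-0.8, -0.7, 5.5]
grip_width: 0.0391
t 5.1 pos [0.3509 0.2787 0.0318] yaw(y) -17.00 z [-0.0029 -0.0016 -1.    ] F [-0.75 -0.67  5.54] w 0.0391
shift units [-0.003  0.008  0.035]
turn units [-0.017  0.017  0.   ]
```

```bash
python3 -m pendant '[20,0,0,-0.3,0,0,0,20,0,0,-0.6,0,0,0,20,0,0,-0.7,0,0,0,20,0,0,-0.6,0,0,-0.6,20,0,0,0,0,0,-0.6,20,0,0,0,0,0,-0.6,20,0,0,0,0,0,-0.7,20,0,0,0,0,0,0]'
python3 - <<'E'
from h import *
s=st();togo(r2w(-.052,-.085,.14),3.07,s)
E
```

```text
time_s: 5.9
position: [0.3509, 0.2788, 0.1412]
tool_rot: [[-0.053, 0.999, -0.004], [0.999, 0.053, -0.002], [-0.002, -0.004, -1.0]]
ft_force: [0.4, 0.5, -1.5]
grip_width: 0.0397
t 5.9 pos [0.3509 0.2788 0.1412] yaw(y) 3.05 z [-0.004  -0.0021 -1.    ] F [ 0.42  0.45 -1.48] w 0.0397
shift units [-8.062  3.731  0.023]
turn units [-0.029  0.013 -0.003]
```

```bash
python3 -m pendant '[20,-0.5,0.25,0,0,0,0,20,-0.76,0.34,0,0,0,0,20,-0.8,0.37,0,0,0,0,20,-0.8,0.37,0,0,0,0,20,-0.8,0.37,0,0,0,0,20,-0.8,0.37,0,0,0,0,20,-0.8,0.37,0,0,0,0,20,-0.8,0.37,0,0,0,0,20,-0.8,0.37,0,0,0,0,20,-0.7,0.34,0,0,0,0,20,-0.5,0.22,0,0,0,0,20,0,0,0,0,0,0]'
python3 - <<'E'
from h import *
im=get_image("wrist");cv2.imwrite("pics/w2.png",im["frame"][:,:,::-1])
im=get_image("side");cv2.imwrite("pics/s2.png",cv2.resize(im["frame"][80:330,170:430,::-1],None,fx=2.4,fy=2.4,interpolation=cv2.INTER_CUBIC))
s=st();togo(r2w(-.052,-.085,.032),3.07,s)
for n in ["scene","side","wrist"]:
    W=cloud(get_image(n)); P=rl(W,PR);X,Y,Z=P[...,0],P[...,1],P[...,2]
    def show(t,m,ax=1):
        q=P[m]
        print(n,t,len(q),np.percentile(q[:,ax],[0,5,50,95,100]).round(4) if len(q) else '')
    show('railtop x',(abs(X)<.04)&(abs(Z-.03)<.003)&(abs(Y)<.05),0)
    show('endplate top y',(X<-.03)&(X>-.08)&(Z>.0545)&(Z<.062)&(Y<-.15)&(Y>-.25))
    show('endblock top y',(X<.02)&(X>-.02)&(Z>.0545)&(Z<.065)&(Y<-.1)&(Y>-.25))
    show('endplate face y',(X<-.03)&(X>-.08)&(Z>.015)&(Z<.05)&(Y<-.1)&(Y>-.25))
    m=(X>-.15)&(X<.0)&(Z>.09)&(Z<.13)&(abs(Y)<.2)
    f=get_image(n)["frame"].astype(int); m&=(f[...,0]>f[...,2]*1.25)
    if m.sum()>20: print('blk',m.sum(),cv2.minAreaRect(P[m][:,:2].astype(np.float32)),P[m].min(0),P[m].max(0))
E
```

```text
time_s: 7.1
position: [0.56, -0.1169, 0.1406]
tool_rot: [[-0.046, 0.999, -0.003], [0.999, 0.046, -0.002], [-0.002, -0.003, -1.0]]
ft_force: [-0.4, 0.3, -3.1]
grip_width: 0.0388
t 7.2 pos [ 0.5586 -0.1138  0.1407] yaw(y) 2.84 z [-0.0048 -0.0011 -1.    ] F [-0.28 -0.52 -1.71] w 0.039
shift units [1.000e-03 1.100e-02 2.174e+00]
turn units [-0.035  0.006 -0.029]
scene railtop x 334 [-0.0196 -0.0174  0.0015  0.0196  0.0216]
scene endplate top y 110 [-0.191  -0.1906 -0.1813 -0.1724 -0.1712]
scene endblock top y 138 [-0.201  -0.1996 -0.1869 -0.1719 -0.1705]
scene endplate face y 37 [-0.1914 -0.1913 -0.1907 -0.19   -0.1899]
blk 112 ((-0.03246472030878067, -0.09064219892024994), (0.15071715414524078, 0.028952231630682945), 78.30996704101562) [-0.06190951 -0.16178085  0.11051762] [-0.02952465 -0.01391362  0.12975433]
side railtop x 216 [-0.0205 -0.0185  0.0006  0.017   0.0197]
side endplate top y 25 [-0.19   -0.1887 -0.1794 -0.1688 -0.1682]
side endblock top y 38 [-0.1995 -0.1984 -0.1768 -0.1671 -0.1663]
side endplate face y 66 [-0.1765 -0.1733 -0.1687 -0.1644 -0.1632]
blk 86 ((-0.06654763221740723, -0.04073922708630562), (0.08779922127723694, 0.03438101336359978), 62.870540618896484) [-0.07243158 -0.08762612  0.1083959 ] [-0.03196443 -0.00362298  0.1297612 ]
wrist railtop x 5955 [-0.021  -0.0177  0.0009  0.0169  0.0193]
wrist endplate top y 0 
wrist endblock top y 230 [-0.1978 -0.1967 -0.1872 -0.1718 -0.1691]
wrist endplate face y 0
```

View pics/w2.png

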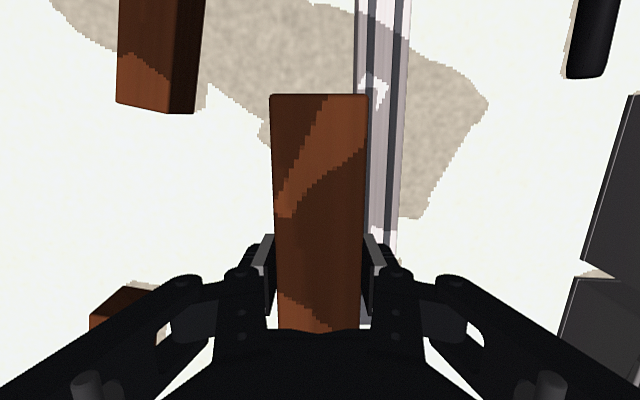

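View pics/s2.png

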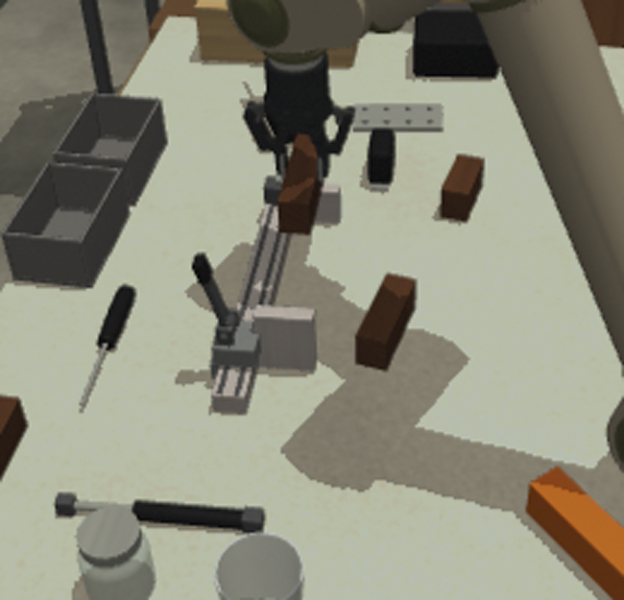

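Run:
```python
from h import *
for n in ["wrist","scene"]:
    im=get_image(n);P=rl(cloud(im),PR);f=im["frame"].astype(int);X,Y,Z=P[...,0],P[...,1],P[...,2]
    m=(X>-.15)&(X<.0)&(Z>.148)&(Z<.185)&(abs(Y)<.2)&(f[...,0]>f[...,2]*1.25)
    q=P[m];
    if len(q)<50: print(n,len(q)); continue
    print(n,len(q),q.min(0),q.max(0),cv2.minAreaRect(q[:,:2].astype(np.float32)),'slope dz/dy',np.polyfit(q[:,1],q[:,2],1))
```

```text
wrist 21338 [-0.07315872 -0.12110601  0.14887658] [-0.03179247 -0.01063917  0.17793897] ((-0.05247166007757187, -0.06586363166570663), (0.11048189550638199, 0.0413481742143631), 89.90836334228516) slope dz/dy [0.00220539 0.15898801]
scene 546 [-0.07240328 -0.16179564  0.14830534] [-0.01688603 -0.01233143  0.17547664] ((-0.044463641941547394, -0.08720500767230988), (0.14935660362243652, 0.05540570989251137), 87.46428680419922) slope dz/dy [0.00625383 0.15968704]
```

The held block is level, with 12 mm clearance to the rail front and about 9 mm to the end stop. Lowering it.

```bash
python3 -m pendant '[20,0,0.01,0.4,0,0,-0.03,20,0,0,0.6,0,0,0,20,0,0,0.6,0,0,0,20,0,0,0.4,0,0,0,20,0,0,0.1,0,0,0,20,0,0,0,0,0,0]'
python3 - <<'E'
from h import *
s=st();togo(r2w(-.052,-.085,.032),3.07,s)
E
```

```text
time_s: 8.2
position: [0.5591, -0.1139, 0.0362]
tool_rot: [[-0.057, 0.998, -0.004], [0.998, 0.057, -0.002], [-0.001, -0.004, -1.0]]
ft_force: [-0.0, 1.2, -2.0]
grip_width: 0.039
t 8.2 pos [ 0.5591 -0.1139  0.0362] yaw(y) 3.24 z [-0.0041 -0.0016 -1.    ] F [-0.01  1.2  -1.98] w 0.039
shift units [ 0.001 -0.009  0.085]
turn units [-0.03   0.01   0.021]
```

```bash
python3 -m pendant '[20,0,0,0.06,0.03,0,0.02,20,0,0.1,0,0,0,0,20,0,0.08,0,0,0,0,20,0,0.02,0,0,0,0,20,0,0.02,0,0,0,0,20,0,0,0,0,0,0]'
python3 - <<'E'
from h import *
s=st();togo(r2w(-.040,-.095,.032),3.07,s)
E
python3 -m pendant '[20,0,0.02,0,0,0,0,20,0,0.02,0,0,0,0]'
```

```text
time_s: 8.8
position: [0.5701, -0.1134, 0.0333]
tool_rot: [[-0.054, 0.999, -0.008], [0.999, 0.054, -0.002], [-0.002, -0.008, -1.0]]
ft_force: [-0.7, 0.2, -1.0]
grip_width: 0.039
t 8.8 pos [ 0.5701 -0.1134  0.0333] yaw(y) 3.08 z [-0.0078 -0.0021 -1.    ] F [-0.68  0.19 -0.99] w 0.039
shift units [-0.197  0.011  0.026]
turn units [-0.057  0.012  0.002]
time_s: 9.0
position: [0.5703, -0.1133, 0.0331]
tool_rot: [[-0.054, 0.998, -0.012], [0.999, 0.054, -0.002], [-0.001, -0.013, -1.0]]
ft_force: [-11.6, -3.0, 5.8]
grip_width: 0.0391
```

Rail contact at Fx = -11.6 N. I'll ease it slightly and slide to the end stop.

```bash
python3 -m pendant '[20,-0.05,-0.02,0,0,0,0,20,-0.06,0,0,0,0,0,20,-0.04,0,0,0,0,0,20,-0.02,0,0,0,0,0,20,0,0,0,0,0,0]'
python3 - <<'E'
from h import *
s=st();togo(r2w(-.040,-.095,.032),3.07,s)
E
```

```text
time_s: 9.5
position: [0.5706, -0.1216, 0.0328]
tool_rot: [[-0.054, 0.998, -0.01], [0.999, 0.054, -0.001], [-0.001, -0.01, -1.0]]
ft_force: [-5.6, 1.0, -1.3]
grip_width: 0.0388
t 9.5 pos [ 0.5706 -0.1216  0.0328] yaw(y) 3.09 z [-0.0102 -0.0011 -0.9999] F [-5.64  0.95 -1.28] w 0.0388
shift units [-0.032  0.008  0.016]
turn units [-0.073  0.004  0.002]
```

```bash
python3 -m pendant '[20,-0.02,0,0,0,0,0,20,-0.02,0,0,0,0,0]';python3 -m pendant '[20,-0.02,0,0,0,0,0,20,0,0,0,0,0,0]'
```

```text
time_s: 9.7
position: [0.5707, -0.1223, 0.0328]
tool_rot: [[-0.054, 0.998, -0.01], [0.999, 0.054, 0.001], [0.002, -0.01, -1.0]]
ft_force: [-3.5, 12.2, -0.0]
grip_width: 0.0388
time_s: 9.9
position: [0.5707, -0.1222, 0.0328]
tool_rot: [[-0.054, 0.998, -0.011], [0.999, 0.054, 0.003], [0.003, -0.01, -1.0]]
ft_force: [-4.0, 13.5, 0.9]
grip_width: 0.0391
```

End-stop contact at Fy = +13.5 N. I'll seat it on the bench and release.

```bash
python3 -m pendant '[20,0,0,0.02,0,0,0,20,0,0,0.02,0,0,0]';python3 -m pendant '[65,0,0,0,0,0,0,65,0,0,0,0,0,0,65,0,0,0,0,0,0]';python3 -m pendant '[65,0,0,-0.3,0,0,0,65,0,0,-0.6,0,0,0,65,0,0,-0.8,0,0,0,65,0,0,-0.8,0,0,0,65,0,0,0,0,0,0]'
python3 - <<'E'
from h import *
st()
for n in ["wrist","scene","side"]:
    im=get_image(n);P=rl(cloud(im),PR);f=im["frame"].astype(int);X,Y,Z=P[...,0],P[...,1],P[...,2]
    cv2.imwrite(f"pics/{n}3.png",im["frame"][:,:,::-1])
    m=(X>-.1)&(X<.02)&(Z>.044)&(Z<.056)&(abs(Y+.08)<.12)&(f[...,0]>f[...,2]*1.25)
    q=P[m];
    if len(q)>50:print(n,len(q),cv2.minAreaRect(q[:,:2].astype(np.float32)),q[:,2].mean())
E
```

```text
time_s: 10.1
position: [0.5707, -0.1223, 0.0319]
tool_rot: [[-0.054, 0.998, -0.01], [0.999, 0.054, 0.002], [0.003, -0.01, -1.0]]
ft_force: [-10.5, 14.7, 20.1]
grip_width: 0.0395
time_s: 10.4
position: [0.5723, -0.1254, 0.0315]
tool_rot: [[-0.053, 0.999, -0.006], [0.999, 0.053, -0.003], [-0.002, -0.006, -1.0]]
ft_force: [0.1, 1.0, -0.2]
grip_width: 0.065
time_s: 10.9
position: [0.575, -0.1258, 0.1619]
tool_rot: [[-0.053, 0.999, 0.003], [0.999, 0.053, -0.007], [-0.007, 0.002, -1.0]]
ft_force: [-0.2, -0.5, 0.6]
grip_width: 0.0654
t 10.9 pos [ 0.575  -0.1258  0.1619] yaw(y) 3.06 z [ 0.0027 -0.0066 -1.    ] F [-0.21 -0.53  0.64] w 0.0654
wrist 7581 ((-0.04090258479118347, -0.09522516280412674), (0.03967496380209923, 0.149819016456604), 0.16175535321235657) 0.04906840362384246
scene 548 ((-0.03920363634824753, -0.09531670808792114), (0.04154227301478386, 0.1465824544429779), 0.8817734122276306) 0.049926834465617305
side 395 ((-0.041061077266931534, -0.09255268424749374), (0.04130084067583084, 0.15588407218456268), 0.41439732909202576) 0.04991828781297311
```

View pics/wrist3.png

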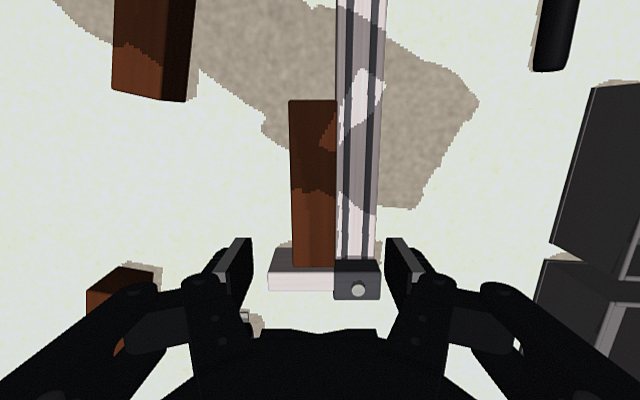

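View pics/scene3.png

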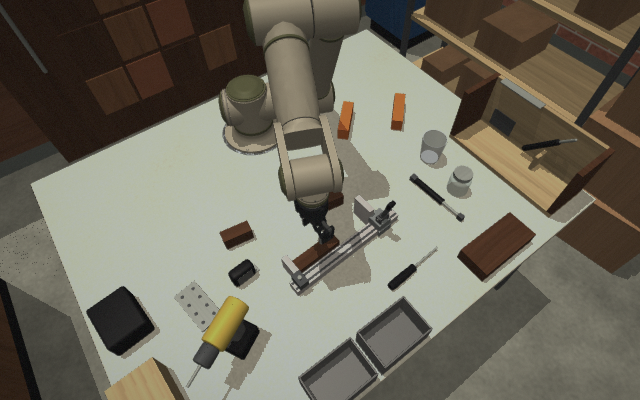

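The block is down on the bench. The wrist camera shows it flush along the rail (289–336, 100–267), its lower end against the end plate at row 267. Measured centre is (-0.041,-0.095) in the rail frame, which is on target. Next I turn the tool 90° to pinch the stop plate.

```bash
python3 -m pendant '[65,0,0,-0.3,0,0,-0.94,65,0,0,0,0,0,-0.94,65,0,0,0,0,0,-0.94,65,0,0,0,0,0,-0.94,65,0,0,0,0,0,-0.94,65,0,0,0,0,0,-0.94,65,0,0,0,0,0,-0.94,65,0,0,0,0,0,-0.94,65,0,0,0,0,0,-0.94,65,0,0,0,0,0,-0.94,65,0,0,0,0,0,-0.94,65,0,0,0,0,0,-0.91]'
python3 - <<'E'
from h import *
s=st();togo(r2w(-.068,.106,.16),93.07,s)
E
```

```text
time_s: 12.25
position: [0.5723, -0.1245, 0.1695]
tool_rot: [[-0.998, -0.059, -0.01], [-0.059, 0.998, -0.001], [0.01, -0.0, -1.0]]
ft_force: [-0.5, -0.2, 0.4]
grip_width: 0.065
t 12.25 pos [ 0.5723 -0.1245  0.1695] yaw(y) 93.37 z [-1.040e-02 -9.000e-04 -9.999e-01] F [-0.52 -0.19  0.42] w 0.065
shift units [0.559 4.05  0.194]
turn units [-0.002 -0.075  0.038]
```

```bash
python3 -m pendant '[65,0.11,0.6,0,0,-0.07,0.04,65,0.11,0.8,0,0,0,0,65,0.11,0.8,0,0,0,0,65,0.11,0.8,0,0,0,0,65,0.11,0.7,0,0,0,0,65,0.01,0.35,0,0,0,0,65,0,0,0,0,0,0,65,0,0,0,0,0,0]'
python3 - <<'E'
from h import *
s=st();togo(r2w(-.068,.106,.061),93.07,s)
im=get_image("wrist");P=rl(cloud(im),PR);cv2.imwrite("pics/w4.png",im["frame"][:,:,::-1])
X,Y,Z=P[...,0],P[...,1],P[...,2]
for nm,m in (("top",(X<-.03)&(X>-.1)&(Z>.084)&(Z<.096)&(Y>0.05)&(Y<.2)),):
    q=P[m];print(len(q)); 
    if len(q)>20: print(q.min(0),q.max(0),np.median(q,0),np.percentile(q[:,1],[5,95]))
E
```

```text
time_s: 13.05
position: [0.5347, 0.0761, 0.1699]
tool_rot: [[-0.999, -0.049, 0.0], [-0.049, 0.999, -0.002], [-0.0, -0.002, -1.0]]
ft_force: [-0.8, -0.8, 0.2]
grip_width: 0.0648
t 13.05 pos [0.5347 0.0761 0.1699] yaw(y) 92.78 z [ 3.0e-04 -1.7e-03 -1.0e+00] F [-0.76 -0.84  0.25] w 0.0648
shift units [0.046 0.004 2.177]
turn units [-0.012  0.001 -0.036]
1965
[-0.09159373  0.09743429  0.08403941] [-0.0300132   0.11762937  0.09108999] [-0.062256    0.10797115  0.08913794] [0.09869052 0.11657134]
```

View pics/w4.png

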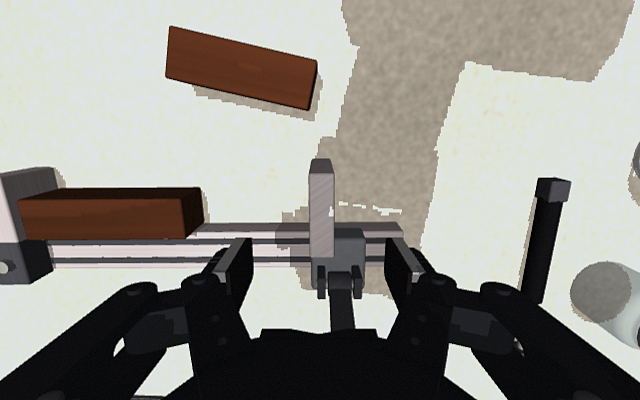

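The stop plate is at (321,215), between the open pads. The block is in place at left, end at column 200. Descending onto the plate.

```bash
python3 -m pendant '[60,0.05,0.03,0.5,0,0,-0.03,60,0,0,0.6,0,0,0,60,0,0,0.6,0,0,0,60,0,0,0.3,0,0,0,60,0,0,0,0,0,0]'
python3 - <<'E'
from h import *
s=st();togo(r2w(-.068,.1075,.062),93.07,s)
E
```

```text
time_s: 13.6
position: [0.5316, 0.0764, 0.0687]
tool_rot: [[-0.999, -0.051, -0.003], [-0.051, 0.999, -0.001], [0.003, -0.001, -1.0]]
ft_force: [0.2, -0.7, -0.5]
grip_width: 0.0595
t 13.6 pos [0.5316 0.0764 0.0687] yaw(y) 92.90 z [-0.0027 -0.0013 -1.    ] F [ 0.21 -0.66 -0.5 ] w 0.0595
shift units [-0.016  0.021  0.133]
turn units [-0.008 -0.02  -0.022]
```

```bash
python3 -m pendant '[60,-0.01,0.02,0.13,0,0,-0.02,60,0,0,0,0,0,0,0,0,0,0,0,0,0,0,0,0,0,0,0,0,0,0,0,0,0,0,0,0,0,0,0,0,0,0,0,0,0,0,0,0,0]' 50
python3 - <<'E'
from h import *
s=st();togo(r2w(-.068,-.01,.062),93.07,s)
E
```

```text
time_s: 14.3
position: [0.5332, 0.0785, 0.0651]
tool_rot: [[-0.998, -0.055, 0.003], [-0.055, 0.998, -0.002], [-0.003, -0.002, -1.0]]
ft_force: [-1.6, -1.3, 6.3]
grip_width: 0.0191
t 14.3 pos [0.5332 0.0785 0.0651] yaw(y) 93.16 z [ 0.0031 -0.0018 -1.    ] F [-1.56 -1.31  6.26] w 0.0191
shift units [ 0.022 -2.369  0.066]
turn units [-0.014  0.022  0.012]
```

```bash
python3 -m pendant '[0,0,-0.2,0,0,0,0,0,0,-0.4,0,0,0,0,0,0,-0.4,0,0,0,0,0,0,-0.4,0,0,0,0,0,0,-0.3,0,0,0,0,0,0,-0.2,0,0,0,0,0,0,-0.15,0,0,0,0,0,0,-0.1,0,0,0,0,0,0,0,0,0,0,0]'
python3 - <<'E'
from h import *
s=st();togo(r2w(-.068,-.01,.062),93.07,s)
E
```

```text
time_s: 15.2
position: [0.5393, -0.0291, 0.0651]
tool_rot: [[-0.998, -0.055, 0.003], [-0.055, 0.998, -0.002], [-0.003, -0.002, -1.0]]
ft_force: [-0.7, -0.7, 3.5]
grip_width: 0.0189
t 15.2 pos [ 0.5393 -0.0291  0.0651] yaw(y) 93.14 z [ 0.0032 -0.0018 -1.    ] F [-0.67 -0.73  3.55] w 0.0189
shift units [ 0.024 -0.213  0.062]
turn units [-0.014  0.022  0.009]
```

```bash
python3 -m pendant '[0,0,-0.06,0,0,0,0,0,0,-0.06,0,0,0,0,0,0,-0.03,0,0,0,0]'; python3 -m pendant '[0,0,-0.02,0,0,0,0]'; python3 -m pendant '[0,0,-0.02,0,0,0,0]';python3 -m pendant '[0,0,-0.02,0,0,0,0]'
python3 - <<'E'
from h import *
s=st();togo(r2w(-.068,-.01,.062),93.07,s)
E
```

```text
time_s: 15.5
position: [0.5396, -0.0356, 0.0651]
tool_rot: [[-0.998, -0.055, 0.003], [-0.055, 0.998, -0.001], [-0.003, -0.001, -1.0]]
ft_force: [-0.2, 5.6, 6.1]
grip_width: 0.0193
time_s: 15.6
position: [0.5396, -0.0366, 0.0651]
tool_rot: [[-0.998, -0.055, 0.003], [-0.055, 0.998, -0.001], [-0.003, -0.001, -1.0]]
ft_force: [-0.3, 5.5, 5.8]
grip_width: 0.0189
time_s: 15.7
position: [0.5397, -0.0375, 0.0651]
tool_rot: [[-0.998, -0.055, 0.003], [-0.055, 0.998, -0.001], [-0.003, -0.001, -1.0]]
ft_force: [-0.3, 4.9, 6.1]
grip_width: 0.019
time_s: 15.8
position: [0.5397, -0.0385, 0.0651]
tool_rot: [[-0.998, -0.055, 0.003], [-0.055, 0.998, -0.001], [-0.003, -0.001, -1.0]]
ft_force: [0.2, 4.8, 6.2]
grip_width: 0.0193
t 15.8 pos [ 0.5397 -0.0385  0.0651] yaw(y) 93.17 z [ 3.2e-03 -6.0e-04 -1.0e+00] F [0.16 4.78 6.2 ] w 0.0193
shift units [ 0.024 -0.026  0.062]
turn units [-0.005  0.022  0.012]
```

Sliding friction reads about 5 N and there is no contact yet. Creeping on.

```bash
for i in 1; do :; done; python3 -m pendant '[0,0,-0.02,0,0,0,0]' | grep -E 'pos|force'; python3 -m pendant '[0,0,-0.02,0,0,0,0]'| grep -E 'pos|force'
```

```text
position: [0.5398, -0.0392, 0.0651]
ft_force: [0.8, 11.5, 6.5]
position: [0.5398, -0.0392, 0.0651]
ft_force: [1.1, 17.0, 7.5]
```

Contact: it stopped moving and Fy rose from 5 to 17 N. Releasing and rising.

```bash
python3 -m pendant '[55,0,0,0,0,0,0,55,0,0,0,0,0,0,55,0,0,0,0,0,0,55,0,0,-0.3,0,0,0,55,0,0,-0.6,0,0,0,55,0,0,-0.8,0,0,0,55,0,0,-0.5,0,0,0,55,0,0,0,0,0,0]'| grep -E 'pos|force'
python3 - <<'E'
from h import *
s=st()
for n in ["wrist","scene","side"]:
    im=get_image(n);P=rl(cloud(im),PR);f=im["frame"].astype(int);X,Y,Z=P[...,0],P[...,1],P[...,2]
    m=(X>-.1)&(X<.02)&(Z>.044)&(Z<.056)&(abs(Y+.08)<.12)&(f[...,0]>f[...,2]*1.25)
    q=P[m];
    if len(q)>50:print(n,'blk',cv2.minAreaRect(q[:,:2].astype(np.float32)))
    m=(X<-.03)&(X>-.1)&(Z>.086)&(Z<.094)&(abs(Y)<.06);q=P[m]
    if len(q)>20:print(n,'plate y',np.percentile(q[:,1],[2,50,98]).round(4))
    m=(abs(X-.015)<.05)&(Z>.1)&(Z<.19)&(abs(Y-.005)<.02);q=P[m]
    if len(q)>20:
        print(n,'lever',len(q),q.min(0).round(3),q.max(0).round(3)); c=np.polyfit(q[:,2],q[:,0],1);print('x at z=.078,.16',np.polyval(c,[.078,.16]))
    sl={'wrist':(0,400,0,640),'scene':(180,330,220,460),'side':(90,290,180,420)}[n]
    c=im["frame"][sl[0]:sl[1],sl[2]:sl[3],::-1];cv2.imwrite(f"pics/{n}5.png",cv2.resize(c,None,fx=640/c.shape[1],fy=640/c.shape[1],interpolation=cv2.INTER_CUBIC))
E
```

```text
position: [0.5407, -0.0416, 0.178]
ft_force: [0.1, 0.5, -0.5]
t 16.8 pos [ 0.5407 -0.0416  0.178 ] yaw(y) 93.15 z [ 0.0087 -0.0037 -1.    ] F [ 0.07  0.47 -0.48] w 0.055
wrist blk ((-0.04070322960615158, -0.09598929435014725), (0.04197898507118225, 0.1488897055387497), 0.2201359122991562)
wrist plate y [-0.0195 -0.0099 -0.0003]
wrist lever 835 [ 0.008 -0.004  0.1  ] [0.023 0.014 0.135]
x at z=.078,.16 [0.00389661 0.02423807]
scene blk ((-0.03892619162797928, -0.09489654749631882), (0.042097583413124084, 0.14926108717918396), 0.1035773828625679)
scene plate y [-0.0213 -0.0117 -0.0019]
scene lever 88 [ 0.014 -0.008  0.103] [0.04  0.016 0.18 ]
x at z=.078,.16 [0.01293581 0.0313049 ]
side blk ((-0.040835872292518616, -0.11671790480613708), (0.10355363041162491, 0.04038533195853233), 89.8940200805664)
side plate y [-0.019  -0.0071  0.0037]
side lever 144 [ 0.009 -0.004  0.1  ] [0.038 0.024 0.181]
x at z=.078,.16 [0.00714145 0.02678742]
```

View pics/wrist5.png

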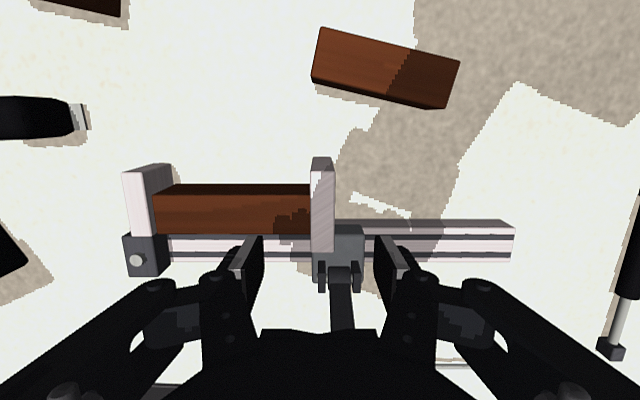

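View pics/side5.png

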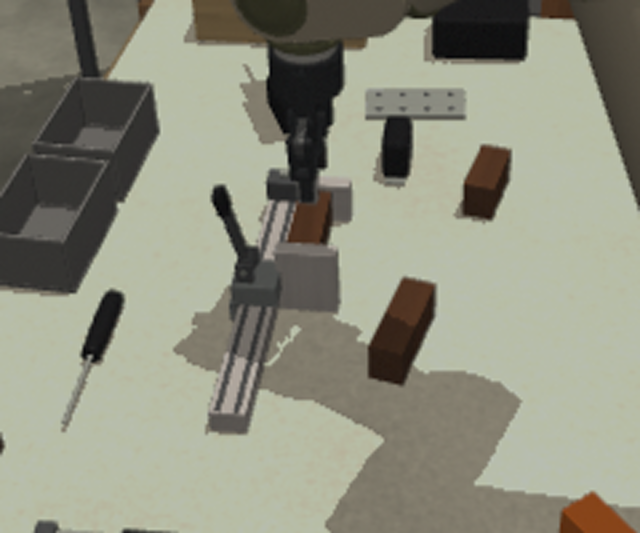

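The stop's face is against the block's end (wrist picture, columns ~311/312), with the block still tight at both ends. The lever leans slightly at about 0.2 rad. Now I close the fingers and line up in front of the lever.

```bash
python3 -m pendant '[0,0,0,0,0,0.06,0,0,0,0.5,0,0,0,0,0,0,0.42,0,0,0,0,0,0,0,0,0,0,0,0,0,0,0,0,0,0,0,0,0,0,0,0,0]' 60| grep -E 'pos|force|width'
python3 - <<'E'
from h import *
s=st();print(rl(s["position"],PR));togo(r2w(-.02,.005,.162),93.07,s)
E
```

```text
position: [0.5369, 0.0042, 0.1741]
ft_force: [0.2, 0.6, -0.7]
grip_width: 0.0001
t 17.55 pos [0.5369 0.0042 0.1741] yaw(y) 93.13 z [-0.0071 -0.0021 -1.    ] F [ 0.21  0.65 -0.65] w 0.0001
[-0.06740841  0.03406956  0.17406133]
shift units [-0.949 -0.582  0.235]
turn units [-0.013 -0.052  0.007]
```

```bash
python3 -m pendant '[0,0,-0.3,0,0,-0.05,0,0,0,-0.28,0.1,0,0,0,0,-0.3,0,0.1,0,0,0,0,-0.4,0,0.04,0,0,0,0,-0.24,0,0,0,0,0,0,0,0,0,0,0,0]'| grep -E 'pos|force|width'
python3 - <<'E'
from h import *
s=st();print(rl(s["position"],PR));togo(r2w(-.02,.005,.162),93.07,s)
im=get_image("side");cv2.imwrite("pics/s6.png",cv2.resize(im["frame"][60:260,200:400,::-1],None,fx=3,fy=3,interpolation=cv2.INTER_CUBIC))
E
```

```text
position: [0.5862, -0.0232, 0.1618]
ft_force: [-1.6, -0.5, 0.9]
grip_width: -0.0001
t 18.15 pos [ 0.5862 -0.0232  0.1618] yaw(y) 93.08 z [ 5.0e-04 -1.7e-03 -1.0e+00] F [-1.64 -0.54  0.89] w -0.0001
[-0.01960297  0.00406851  0.16176764]
shift units [ 0.008  0.019 -0.005]
turn units [-0.012  0.003  0.001]
```

View pics/s6.png

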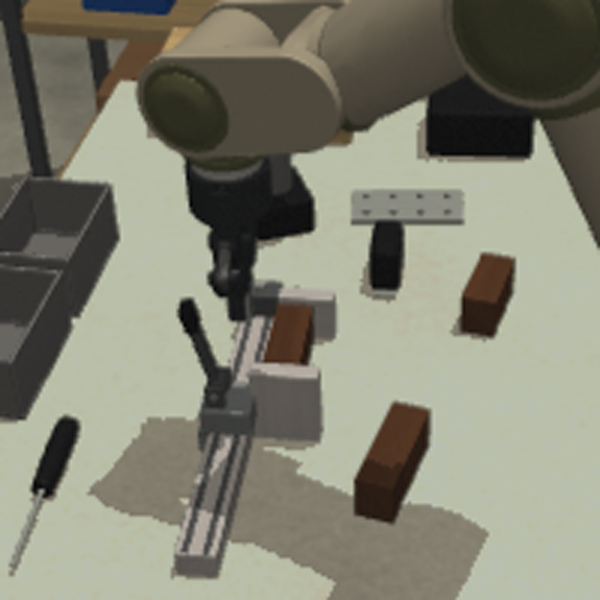

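The closed fingers are at (238,300), just in front of the lever grip at (190,315). I'll push along an arc about the hinge.

```bash
python3 -m pendant '[0,-0.3,0.02,0,0,0,0,0,-0.27,0,0,0,0,0,0,-0.17,0,0.04,0,0,0,0,-0.17,0,0.04,0,0,0,0,-0.16,0,0.07,0,0,0,0,-0.15,0,0.07,0,0,0,0,-0.14,0,0.1,0,0,0,0,-0.14,0,0.1,0,0,0]'| grep -E 'pos|force|width'
python3 - <<'E'
from h import *
s=st();print(rl(s["position"],PR));togo(r2w(.0551,.005,.1422),93.07,s)
E
```

```text
position: [0.6608, -0.0165, 0.1412]
ft_force: [-1.5, -1.5, 2.6]
grip_width: 0.0
t 19.0 pos [ 0.6608 -0.0165  0.1412] yaw(y) 93.15 z [ 9.0e-04 -1.9e-03 -1.0e+00] F [-1.53 -1.5   2.56] w 0.0
[0.0552206  0.00670591 0.14124801]
shift units [ 0.002 -0.034 -0.019]
turn units [-0.014  0.006  0.01 ]
```

Contact force is about 3 N, as expected. Continuing over.

```bash
python3 -m pendant '[0,-0.12,-0.03,0.11,0,0,0,0,-0.11,0,0.12,0,0,0,0,-0.09,0,0.14,0,0,0,0,-0.09,0,0.15,0,0,0,0,-0.06,0,0.16,0,0,0,0,-0.06,0,0.16,0,0,0]'| grep -E 'pos|force|width';python3 -m pendant '[0,-0.02,0,0.08,0,0,0]'| grep -E 'pos|force|width'; python3 -m pendant '[0,-0.01,0,0.04,0,0,0]'| grep -E 'pos|force|width'
```

```text
position: [0.6871, -0.0164, 0.099]
ft_force: [-1.5, 1.7, 2.9]
grip_width: -0.0002
position: [0.688, -0.0164, 0.0946]
ft_force: [-0.3, 2.3, 3.4]
grip_width: 0.0003
position: [0.6883, -0.0165, 0.0931]
ft_force: [-0.7, 1.6, 2.4]
grip_width: 0.0004
```

```bash
python3 -m pendant '[0,0,0,0.04,0,0,0]'| grep -E 'pos|force';python3 -m pendant '[0,0,0,0.03,0,0,0]'| grep -E 'pos|force';python3 -m pendant '[0,0,0,0.03,0,0,0]'| grep -E 'pos|force'
python3 - <<'E'
from h import *
im=get_image("side");cv2.imwrite("pics/s7.png",cv2.resize(im["frame"][60:260,180:400,::-1],None,fx=2.9,fy=2.9,interpolation=cv2.INTER_CUBIC))
E
```

```text
position: [0.6884, -0.0165, 0.0917]
ft_force: [1.0, 2.4, 3.2]
position: [0.6886, -0.0166, 0.0905]
ft_force: [0.0, 2.8, 8.7]
position: [0.6887, -0.0166, 0.0902]
ft_force: [-3.9, 2.7, 15.3]
```

View pics/s7.png

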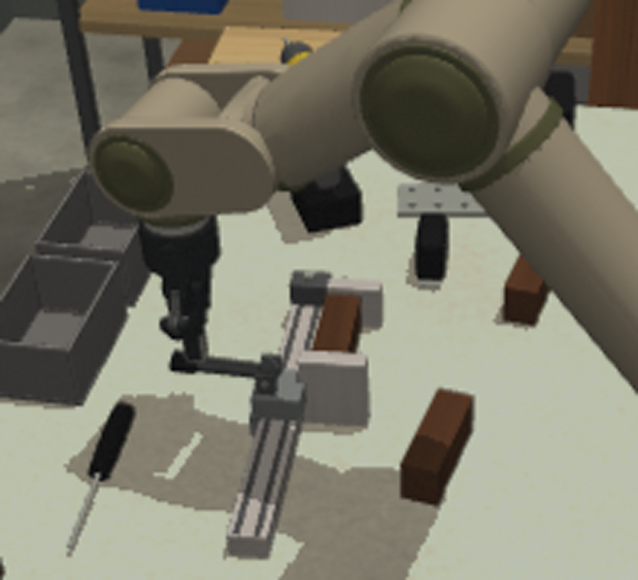

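The lever is level (182–265, 362 in the crop) and on its end stop: force rises to 15 N with no further travel. Retreating up.

```bash
python3 -m pendant '[0,0,0,0.02,0,0,0,0,0,0,-0.2,0,0,0,0,0,0,-0.6,0,0,0,0,0,0,-0.8,0,0,0,0,0,0,-0.8,0,0,0,0,0.6,0,-0.6,0,0,0,0,0.9,0,0,0,0,0,0,0.9,0,0,0,0,0,0,0.9,0,0,0,0,0,0,0.9,0,0,0,0,0,0,0,0,0,0,0]'| grep -E 'pos|force'
python3 - <<'E'
from h import *
s=st()
for n in ["wrist","scene","side"]:
    im=get_image(n);P=rl(cloud(im),PR);f=im["frame"].astype(int);X,Y,Z=P[...,0],P[...,1],P[...,2]
    m=(X>-.1)&(X<.02)&(Z>.044)&(Z<.056)&(abs(Y+.08)<.12)&(f[...,0]>f[...,2]*1.25)
    q=P[m];
    if len(q)>50:print(n,'blk',cv2.minAreaRect(q[:,:2].astype(np.float32)),q[:,2].std())
    m=(X<-.03)&(X>-.1)&(Z>.086)&(Z<.094)&(abs(Y)<.06);q=P[m]
    if len(q)>20:print(n,'plate y',np.percentile(q[:,1],[2,50,98]).round(4))
    m=(X>.035)&(X<.13)&(Z>.06)&(Z<.19)&(abs(Y-.005)<.03);q=P[m]
    if len(q)>20:
        c=np.polyfit(q[:,0],q[:,2],1);print(n,'lever',len(q),q.min(0).round(3),q.max(0).round(3),'angle',np.pi/2-np.arctan(c[0]))
    sl={'wrist':(0,400,0,640),'scene':(90,330,210,480),'side':(90,390,120,420)}[n]
    c=im["frame"][sl[0]:sl[1],sl[2]:sl[3],::-1];cv2.imwrite(f"pics/{n}8.png",cv2.resize(c,None,fx=600/c.shape[1],fy=600/c.shape[1],interpolation=cv2.INTER_CUBIC))
E
```

```text
t 20.15 pos [ 0.6887 -0.0166  0.0904] yaw(y) 93.16 z [ 0.0029 -0.0021 -1.    ] F [-2.58  3.41 11.51] w 0.0004
wrist blk ((-0.03211832419037819, -0.09633757919073105), (0.022897593677043915, 0.15025641024112701), 0.0988364890217781) 0.0009298166797937696
wrist lever 29646 [ 0.035 -0.025  0.079] [0.095 0.035 0.19 ] angle 1.0611121431423216
scene blk ((-0.03913369029760361, -0.09426890313625336), (0.042288754135370255, 0.14920833706855774), 0.8040816783905029) 0.0020827276284583287
scene plate y [-0.0211 -0.0117 -0.0022]
scene lever 206 [ 0.036 -0.024  0.081] [0.112 0.033 0.19 ] angle 1.474189199829937
side blk ((-0.04083002358675003, -0.11959263682365417), (0.10793385654687881, 0.03956900164484978), 89.90009307861328) 0.0020185220650680044
side plate y [-0.0184 -0.0059  0.0054]
side lever 318 [ 0.035 -0.019  0.075] [0.112 0.035 0.189] angle 1.5840756094054864schema error: expected a multiple of 7 numbers
```

View pics/scene8.png

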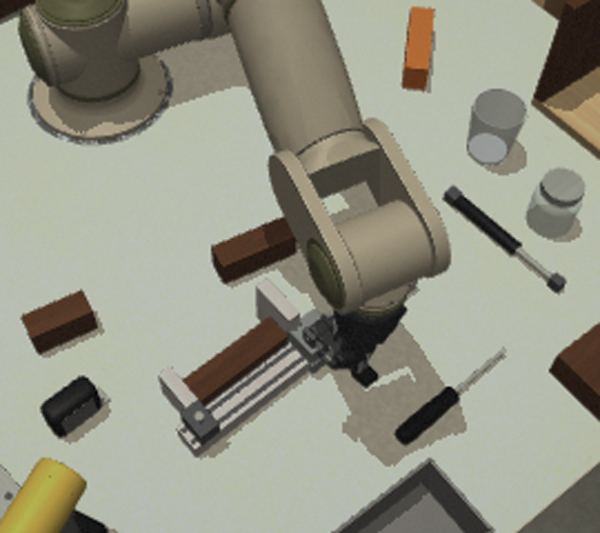

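View pics/side8.png

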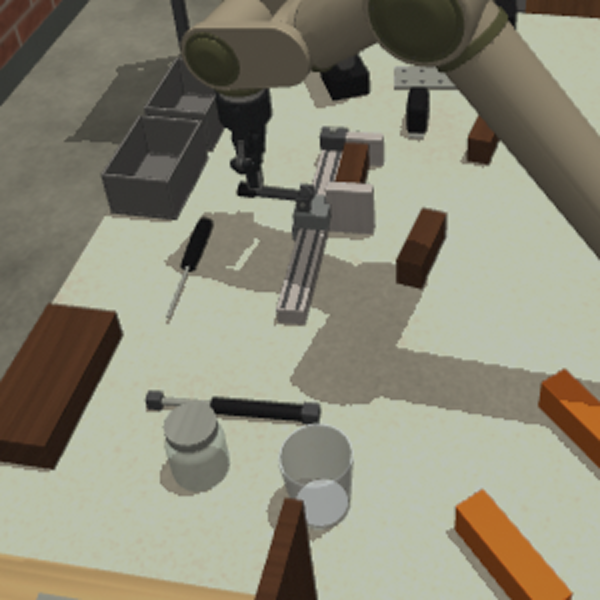

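View pics/wrist8.png

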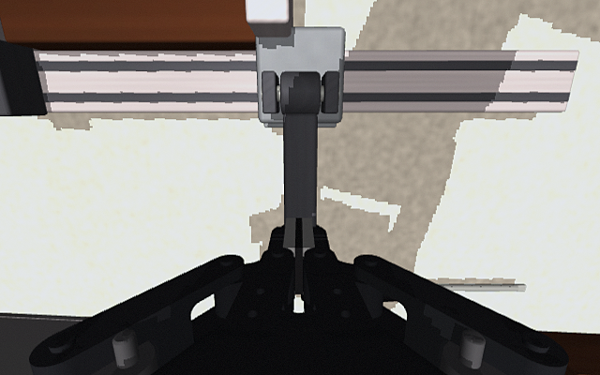

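That call was refused for a miscounted row, so the arm has not moved. All three views show the lever level under the fingers. Retreating now.

```bash
python3 -m pendant '[0,0,0,0.03,0,0,0,0,0,0,0,0,0,0]'| grep -E 'pos|force'; python3 -m pendant '[0,0,0,-0.2,0,0,0,0,0,0,-0.6,0,0,0,0,0,0,-0.8,0,0,0,0,0,0,-0.8,0,0,0,0,0.6,0,-0.4,0,0,0,0,0.8,0,0,0,0,0,0,0.8,0,0,0,0,0,0,0.8,0,0,0,0,0,0,0.8,0,0,0,0,0,0,0,0,0,0,0,0]'| grep -E 'pos|force'
python3 - <<'E'
from h import *
s=st()
for n in ["wrist","scene","side"]:
    im=get_image(n);P=rl(cloud(im),PR);f=im["frame"].astype(int);X,Y,Z=P[...,0],P[...,1],P[...,2]
    m=(X>-.1)&(X<.02)&(Z>.044)&(Z<.056)&(abs(Y+.08)<.12)&(f[...,0]>f[...,2]*1.25)
    q=P[m];
    if len(q)>50:print(n,'blk',cv2.minAreaRect(q[:,:2].astype(np.float32)),q[:,2].std())
    m=(X<-.03)&(X>-.1)&(Z>.086)&(Z<.094)&(abs(Y)<.06);q=P[m]
    if len(q)>20:print(n,'plate y',np.percentile(q[:,1],[2,50,98]).round(4))
    m=(X>.035)&(X<.13)&(Z>.06)&(Z<.19)&(abs(Y-.005)<.03);q=P[m]
    if len(q)>20:
        m2=q[:,2]>.082; c=np.polyfit(q[m2,0],q[m2,2],1);print(n,'lever',len(q),q.min(0).round(3),q.max(0).round(3),'angle',np.pi/2-np.arctan(c[0]))
    sl={'wrist':(0,400,0,640),'scene':(90,330,210,480),'side':(90,390,120,420)}[n]
    c=im["frame"][sl[0]:sl[1],sl[2]:sl[3],::-1];cv2.imwrite(f"pics/{n}9.png",cv2.resize(c,None,fx=600/c.shape[1],fy=600/c.shape[1],interpolation=cv2.INTER_CUBIC))
E
```

```text
position: [0.6887, -0.0166, 0.0901]
ft_force: [-4.3, 2.7, 16.9]
position: [0.4941, -0.0265, 0.2271]
ft_force: [-0.3, -0.7, 0.1]
t 21.5 pos [ 0.4941 -0.0265  0.2271] yaw(y) 93.10 z [-0.0024 -0.0017 -1.    ] F [-0.28 -0.68  0.15] w 0.0002
wrist blk ((-0.04235852509737015, -0.09668146818876266), (0.04210291802883148, 0.14723323285579681), 1.682564616203308) 0.0009535096133310358
wrist plate y [-0.0192 -0.0111 -0.0003]
wrist lever 147 [ 0.035 -0.001  0.082] [0.052 0.011 0.087] angle 1.5097639358592467
scene blk ((-0.03862202167510986, -0.09511633962392807), (0.040255721658468246, 0.14962871372699738), 0.5695862174034119) 0.002087953883831724
scene plate y [-0.021  -0.0118 -0.0018]
scene lever 193 [ 0.035 -0.009  0.079] [0.112 0.015 0.096] angle 1.4852592333207895
side blk ((-0.04081607609987259, -0.11808029562234879), (0.04033343493938446, 0.10560272634029388), 0.560944676399231) 0.002204668340229649
side plate y [-0.0175 -0.0056  0.004 ]
side lever 164 [ 0.035 -0.004  0.075] [0.112 0.022 0.096] angle 1.4912676665884108
```

View pics/scene9.png

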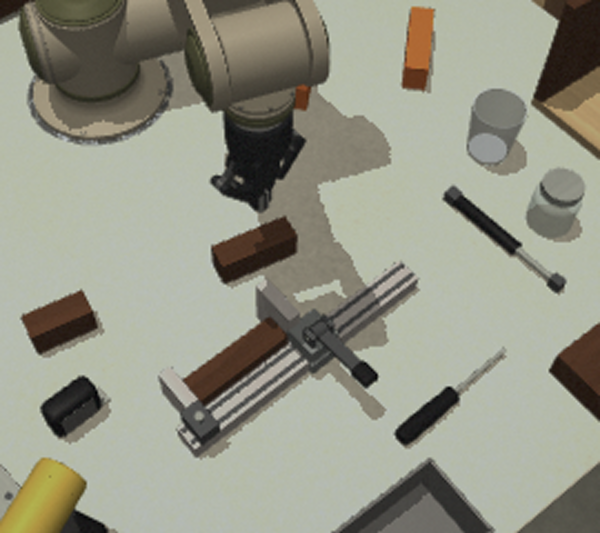

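View pics/wrist9.png

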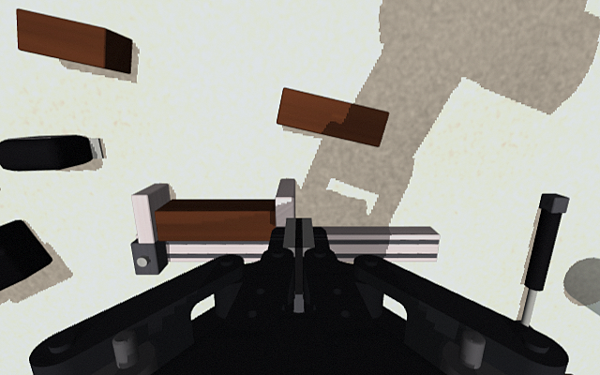

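The block sits tight between the end stop and the sliding stop. The lever is over at (365,372) in the scene crop and reads about 1.5 rad. The bystanders look untouched, and the gripper is clear of everything.

```bash
python3 -c "
from rig import *
print(close_job())"
```

```text
the job is handed in; nothing more can be done
None
```

The rail stop is set to the longest walnut block and clamped, and the job was handed in at about 21.7 s of the 59 s.

- **Block:** I picked the 150 mm block by measuring all three. I laid it against the rail, with about 12 N of contact felt, and slid it to the fixed end stop, with about 13 N felt.
- **Stop:** I pinched the stop by its plate and slid it up until the force rose from about 5 N of sliding friction to 17 N at the block's end.
- **Lever:** I pushed the lever over to its end stop, where it took about 17 N with no further travel.

**Last checks:** after I backed away, the block's centre measured about (-41, -95) mm in the rail frame against a target of (-40, -95). The stop's face was at the block's end to within about 2 mm of camera error, and the lever read 1.49–1.51 rad. The hand was free and empty. The other things on the bench looked unmoved in the pictures, but I did not re-measure them.

**Disagreements:**
- The scene and side cameras differed by up to about 4 mm along the rail. I relied on the felt contacts and the wrist camera there.
- The side camera saw only about 106 mm of the block at the end, because the stop plate hides the rest.
- One retreat command was refused because I miscounted a row. Nothing moved, and I sent it again correctly.

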